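# Check a microscope stand with a touch square and hold it in the corner

## Task

Take the steel touch square out of its wooden cradle by its upright blade and press the blue pad of the microscope stand well down with its red stylus tip, lift off, then do the same on the yellow pad. Then bring the square upright into the corner where the grey base meets the front of the white upright block, its foot leg pointing forward over the base's front edge, and press it home until its underside is flat on the base and its back is flat against the block. Finish still gripping it and pressing it square against both faces, without letting go, and do not shift the other loose things.

Things in the scene. Friction and masses are not known exactly. Their poses are not given: they have to be found in the camera images.
- square: L-shaped steel touch square, 14 mm thick (y), 0.25 kg, loose. Origin: its outer corner (heel), mid-thickness; z up the blade, x out of its flat back. Blade: x -28 to 0, z 0 to 125 mm. Foot leg: on to x = -130 mm, z 0 to 22 mm. Back: plane x = 0; underside: z = 0. Red stylus pin, 6 mm across, down to 14 mm below the underside at x = -118 mm
- stylus_tip (a point): lowest point of the red stylus pin, at (-118, 0, -14) mm in the square's frame
- blade_grip (a point): where to pinch the blade across its 14 mm thickness (along the square's y): blade centre line, 20 mm below its top, at (-14, 0, 105) mm in the square's frame. With the square home it is 30 mm above the top of the upright block, so fingertips reaching less than 25 mm below it clear the block
- cradle: fixed wooden cradle, 100 x 60 mm, floor 22 mm high, two rails 15 mm higher (x -45 to 20 mm) with a 17 mm gap along x, in which the square's foot leg stands. Origin: centre of its underside. The square's heel is at x = 55 mm, its axes along the cradle's; it lifts straight out
- stand_base: fixed grey base plate of the stand, 200 mm (x) x 240 mm (y) x 30 mm high. Origin: centre of its underside; x points to its rear, z up. Its front edge (x = -100 mm) is on the robot's side. Friction of steel on it is about 1, so it takes part of a sideways push on a square that bears on it
- upright: fixed white block on the base, 40 (x) x 60 (y) x 75 mm high. Origin: bottom middle of its front face, level with the base's top: the corner runs along y through it. Front face: x = 0; x points into the block, z up. Square home: its origin at x = 0, z = 0 here, axes parallel, the whole blade within the block's width; the stylus then hangs free 18 mm before the base's front edge
- pad_blue (a joint): travel of the blue sprung pad, m: 0 up, 0.005 right down. It starts to move at about 0.8 N and is right down at 2.5 N; it springs back
- pad_blue_top (a point): centre of the top of the blue pad (round, 22 mm across, in a dark housing 38 mm across on the base), moving with it; 21 mm above the base's top when up
- pad_yellow (a joint): travel of the yellow sprung pad, m: as for the blue one
- pad_yellow_top (a point): centre of the top of the yellow pad; the same as the blue one. The pads sit at the left and right of the base's front half, 176 mm apart, either way round, level with each other across the base
- lock_ring: loose brass ring lying on the rear of the base, 36 mm across, 10 mm high. Origin: centre of its underside. Leave it alone
- objective: steel microscope objective standing on the bench, 28 mm across, 42 mm high. Origin: centre of its underside. Leave it alone
- eyepiece: black eyepiece standing on the bench, 34 mm across, 50 mm high. Origin: centre of its underside. Leave it alone
- oil_bottle: small amber bottle, 34 mm across, 75 mm high. Origin: centre of its underside. Leave it alone
- specimen_jar: clear jar, 52 mm across, 70 mm high. Origin: centre of its underside. Leave it alone
- driver: screwdriver lying on the bench, 160 mm long; origin about midway. Leave it alone
- dish: shallow white dish, 90 mm across, 16 mm high. Origin: centre of its underside. Leave it alone
Not all that is in view belongs to the job. What is meant by the square is not pink or purple, and is the larger of those in its own colour.

How it is judged:
By the outcome, as a careful person would: the job done as asked, in the order asked, and still so for the second after the job is handed in, while the arm keeps its last pose, push and grip.
It also fails if it takes over 56 s, if anything falls off the work surface, if the arm or the gripper's body presses on something with over 40 N, if the wrist force passes 120 N, or if a joint passes its speed limit or range.

## Robot

A 6-joint arm with a two-finger parallel gripper is mounted at the origin on the work surface. World frame = base frame: x ahead of the robot, y to its left, z up, the work surface at z = 0. Lengths are in m, angles in rad, forces in N, time in s.
With the tool pointing down it reaches from about 0.25 to 0.775 m from the base axis. Payload 4 kg.
Tool frame: the origin (TCP) lies midway between the tips of the shut fingers; the grasp point (between the pads) lies grip_point_offset behind it (grip_point_offset is the distance from the TCP to the grasp point, in m); z points along the fingers, y is the line along which they close (so a half turn about z gives the same grasp; the last joint's range is limited). The gripper opens to 94 mm and grips with 3 to 60 N. Pads are 16 mm wide; open, the fingers measure 119 mm over their backs; the gripper's body (75 mm by 177 mm) begins 78 mm behind the grasp point.
Start: joints at [-1.217, 0.087, 1.371, -0, 1.684, -0.103], TCP at [0.243, -0.494, 0.206] pointing down, gripper open.
Joint ranges: [-3.1, 3.1], [-0.76, 2.03], [0.27, 2.55], [-1.08, 4.22], [0.17, 2.65], [-2.57, 2.57]. Speed limits (rad/s): [2.79, 2.79, 3.14, 3.14, 3.14, 3.14].

## Interface

Orientations are given as [roll, pitch, yaw] about the fixed x, y, z axes, in that order (R = Rz(yaw) Ry(pitch) Rx(roll)).
In Python, from bench import * gives the robot as it stands. The module is installed in compiled form; this text tells all that it offers.
- The arm moves only by the tool apply_moves, never from a script. Its argument "commands" is a list of rows, each a list of 7 numbers: the turn, a rotation vector about the world's x, y, z in rad, then the shift along the world's x, y, z in m, then the opening in per cent of the stroke, from 0 (shut) to 100 (fully open). In form: [[ax, ay, az, x, y, z, jaw], ...]. A call has exactly 5 rows; each row is the pose to reach, as a shift and turn from the pose commanded when the call began; what a row does not reach only later rows make up. A row lasts 1/10 s, in which the tool goes at most 50 mm and 8.59 degrees, less where a joint would pass 70% of its speed; a pose out of reach is approached as far as the arm can. A call with a gripper value outside its range is refused whole. The fingers move at their own pace and stop on an object; the grip force is fixed at half the most. Time passes only in rows, so rows that repeat a pose let the fingers close, or fill a call up. It gives the time, the measured TCP pose, the force, the opening and the grip force at its end, in the units of the state.
- get_obs(): the state, without advancing time (a new reading comes with each control period).
- snapshot(name): name is "side" or "top" or "wrist"; returns a dict with "pixels" (420x560x3 uint8, red, green, blue), "vertical_fov" (degrees; the focal length in pixels is half the picture's height over the tangent of half this angle, whatever the lens; pixels are square), "cx", "cy" (the principal point, pixels), "rvec" (rotation vector, rad) and "tvec" (3), from world to camera coordinates, as OpenCV has them. Camera axes: x right, y down, z forward; pixel columns grow to the right and rows downward; lengths in m; the calibration is good to about 2 mm. A picture is of the moment at which its call begins. There is no depth.
- close_job(): hands the job in; it is judged then, once.
Trained networks look in the newest picture that a camera, given by its name, has taken for a name from the list of things; names that differ only in an ending like _2 or _b are one class to them, and where a whole thing is asked for, a point or a joint stands for the part that bears it (a point fixed in the world has none). Each returns a list of dicts, best first, with "score" (0 to 1); they miss things now and then, are a little off and sometimes report something else, mostly with a low value. They report only what shows in the picture. A call takes as long as a camera call. They do not tell look-alikes from the thing itself.
- masks_of(camera, query): "mask" (420x560 bool, what is visible of it) and "extent" ([left, top, right, bottom] in pixels, round what is visible of it).
- place_of(camera, query): "pixel" ([column, row] in pixels: a listed point, or the origin of a listed thing).
The state is a dict: "time": time; "joint_positions": joint angles; "qvel": joint speeds; "joint_torque": joint torques, N m; "tool_pos": TCP position; "ee_rot": TCP orientation; "wrist_force": force on the tool from outside, world axes, zero at the start; "wrist_torque": the same for the moment, N m; "width": finger opening in m; "finger_force": force on a finger pad.
Only numpy, scipy, OpenCV 4.12 (cv2) and the standard library are available. Lean on these libraries where they do the work, as an engineer would, in place of code of your own. Each camera call takes 0.05 s, during which the arm holds its last target. There are 200 camera calls.

## Working session

There is one attempt and no reset: what is moved stays moved. The work goes in short steps, Python scripts to look and compute and a tool call to move; the robot and the scene stay as the last step left them, time stands still between calls to the robot, and variables do not carry over. Pictures are saved under pics/ and viewed, at most 11 in all, crops included, and the job is handed in when it is done.

Besides the shell and the picture viewer there is one more tool, called after "Emit:" as name([rows], argument=value, ...), one row to a line, values as JSON. apply_moves: Moves the arm, as the interface text tells. Its arguments: {"type":"object","properties":{"commands":{"type":"array"}},"required":["commands"]}

```bash
mkdir -p pics
cat > h.py <<'E'
from bench import *
import numpy as np, cv2
def snap(n,save=None):
    s=snapshot(n)
    if save: cv2.imwrite('pics/'+save,s['pixels'][:,:,::-1])
    R=cv2.Rodrigues(np.array(s['rvec'],float))[0]; t=np.array(s['tvec'],float).ravel()
    f=210/np.tan(np.radians(s['vertical_fov'])/2)
    return dict(R=R,t=t,f=f,c=np.array([s['cx'],s['cy']],float),px=s['pixels'])
def onplane(c,p,z):
    d=c['R'].T@np.r_[(np.array(p,float)-c['c'])/c['f'],1]; o=-c['R'].T@c['t']
    return o+d*(z-o[2])/d[2]
def proj(c,P):
    q=c['R']@np.array(P,float)+c['t']; return q[:2]/q[2]*c['f']+c['c']
def tri(views):
    A=[];b=[]
    for c,p in views:
        d=c['R'].T@np.r_[(np.array(p,float)-c['c'])/c['f'],1]; d/=np.linalg.norm(d); M=np.eye(3)-np.outer(d,d)
        A.append(M); b.append(M@(-c['R'].T@c['t']))
    return np.linalg.solve(sum(A),sum(b))
E
python3 - <<'E'
from h import *
np.set_printoptions(precision=4,suppress=True)
C={}
for n in('side','top'):
    C[n]=c=snap(n,n+'0.png'); print(n,'cam',-c['R'].T@c['t'],c['f'],c['c'])
    for q in ['square','stylus_tip','blade_grip','cradle','stand_base','upright','pad_blue_top','pad_yellow_top','lock_ring','objective','eyepiece','oil_bottle','specimen_jar','driver','dish']:
        print(q,[(np.round(d['pixel'],1).tolist(),round(d['score'],2)) for d in place_of(n,q)][:4])
print(get_obs())
E
```

```text
side cam [ 0.3191 -1.0202  0.6941] 455.47785086123963 [282.6355 213.7649]
square [([214.5, 201.3], 0.87), ([194.3, 182.3], 0.68), ([254.8, 240.1], 0.61), ([279.2, 200.6], 0.56)]
stylus_tip [([279.0, 245.0], 0.61), ([243.5, 202.9], 0.59), ([176.8, 188.6], 0.59), ([182.3, 206.7], 0.56)]
blade_grip [([220.9, 218.8], 0.93), ([264.9, 223.2], 0.8), ([209.1, 184.4], 0.6), ([275.1, 174.5], 0.56)]
cradle [([264.5, 206.1], 0.86), ([316.0, 231.3], 0.24)]
stand_base [([297.9, 288.0], 0.95), ([263.8, 205.4], 0.51)]
upright [([303.4, 275.2], 0.7)]
pad_blue_top [([264.6, 207.1], 0.66), ([280.9, 292.9], 0.47)]
pad_yellow_top [([281.0, 247.0], 0.52)]
lock_ring [([330.1, 266.8], 0.59)]
objective [([318.5, 230.6], 0.6)]
eyepiece [([292.7, 192.9], 0.43)]
oil_bottle []
specimen_jar [([326.3, 213.6], 0.71)]
driver [([316.7, 389.1], 0.71)]
dish [([236.8, 182.9], 0.63), ([302.4, 287.2], 0.23)]
top cam [0.3921 0.0517 1.7207] 476.5379472229341 [283.621 206.175]
square [([204.9, 256.9], 0.72), ([267.2, 232.5], 0.61), ([138.4, 273.8], 0.6), ([217.8, 196.1], 0.56)]
stylus_tip [([199.7, 291.7], 0.84), ([279.1, 21
[... 551 characters left out ...]
, 0.43)]
specimen_jar [([237.6, 163.3], 0.75)]
driver [([180.4, 179.5], 0.75), ([417.1, 222.7], 0.44)]
dish [([159.8, 233.4], 0.73), ([356.7, 229.1], 0.58), ([332.3, 210.6], 0.41), ([327.8, 186.3], 0.24)]
{'time': 1.6, 'joint_positions': array([-1.2171,  0.0872,  1.3707,  0.    ,  1.6836, -0.1031]), 'qvel': array([ 0.0005, -0.0011, -0.001 ,  0.0005,  0.0008,  0.0017]), 'joint_torque': array([ -0.0002, -34.0028, -30.2593,   0.0717,   0.0237,   0.    ]), 'tool_pos': array([ 0.2426, -0.4936,  0.2055]), 'ee_rot': array([3.1415, 0.    , 0.4568]), 'wrist_force': array([ 0.3954, -0.5414, -0.4042]), 'wrist_torque': array([-0.0344,  0.0083,  0.0133]), 'finger_force': 0.0, 'width': 0.0938549625537166}
```

```bash
python3 -c "
import cv2,numpy as np
" ; ls pics
```

```text
side0.png
top0.png
```

```bash
python3 -c "
import cv2
a=cv2.imread('pics/top0.png')[130:320,120:400]; cv2.imwrite('pics/top0z.png',cv2.resize(a,None,fx=2.85,fy=2.85,interpolation=cv2.INTER_CUBIC))
a=cv2.imread('pics/side0.png')[150:410,150:430]; cv2.imwrite('pics/side0z.png',cv2.resize(a,None,fx=2.3,fy=2.3,interpolation=cv2.INTER_CUBIC))
"
```

```text
(no output)
```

View pics/top0z.png

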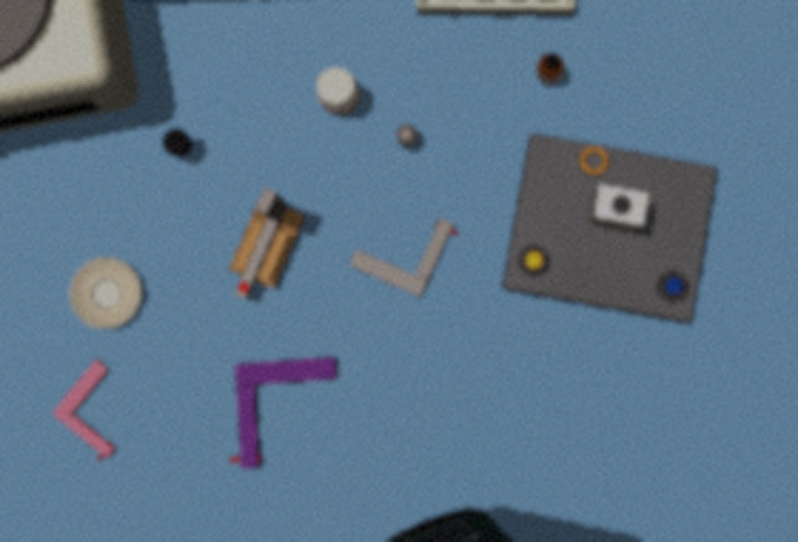

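View pics/side0z.png

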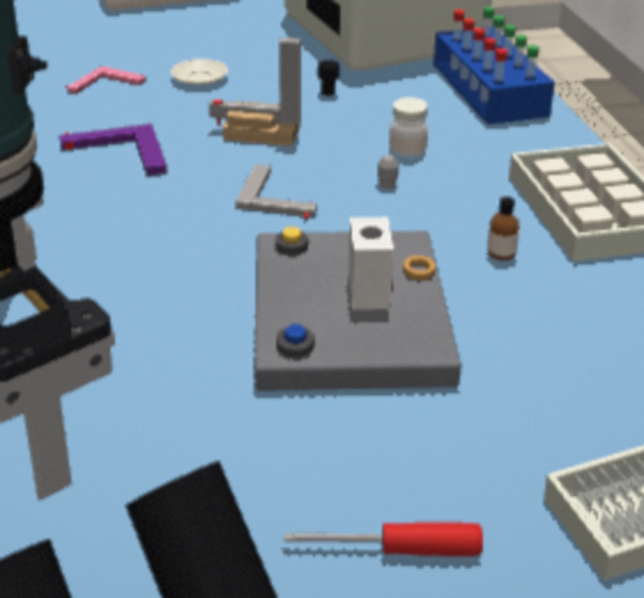

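Top view (original px): the true square stands in the cradle, with its blade top at ≈(214,201) and stylus at ≈(205,231). The loose grey square near (265,220) is smaller and lies flat, so it is a decoy. The stand has its yellow pad at ≈(307,221), blue pad at ≈(356,230) and upright at ≈(338,202). Side view: blade top ≈(276,168), stylus ≈(245,201), yellow pad ≈(277,252), blue pad ≈(278,295).

Run:
```python
from h import *
import bench
np.set_printoptions(precision=4,suppress=True)
print(bench.grip_point_offset if hasattr(bench,'grip_point_offset') else [n for n in dir(bench) if n[0]!='_'])
S=snap('side');T=snap('top')
print('grip',tri([(S,(275.1,174.5)),(T,(213.7,201.7))]))
print('heel',tri([(S,(279.2,200.6)),(T,(217.8,196.1))]))
print('styl',tri([(S,(243.5,202.9)),(T,(207.3,228.5))]), tri([(S,(176.8,188.6)),(T,(207.3,228.5))]))
print('cradle side z0',onplane(S,(264.5,206.1),0))
def blob(c,lo,hi,box):
    h=cv2.cvtColor(c['px'],cv2.COLOR_RGB2HSV); m=cv2.inRange(h,np.array(lo),np.array(hi)); x0,y0,x1,y1=box
    ys,xs=np.nonzero(m[y0:y1,x0:x1]); return np.array([xs.mean()+x0,ys.mean()+y0]),len(xs)
for nm,lo,hi,bs,bt in[('blue',(110,180,50),(128,255,255),(262,280,295,310),(340,215,372,245)),('yel',(20,150,120),(35,255,255),(262,240,295,265),(295,205,322,235))]:
    a,n=blob(S,lo,hi,bs);b,k=blob(T,lo,hi,bt); print(nm,a,n,b,k,tri([(S,a),(T,b)]),onplane(T,b,.051))
# base top mask -> min area rect
m=max(masks_of('top','stand_base'),key=lambda d:d['score'])['mask'].astype(np.uint8)
cnt=max(cv2.findContours(m,0,1)[0],key=cv2.contourArea); r=cv2.boxPoints(cv2.minAreaRect(cnt)); print('base top corners');[print(p,onplane(T,p,.03)) for p in r]
print('upright top',onplane(T,(338.2,202.1),.105))
for q in('upright',):
  for n,c in(('top',T),('side',S)):
    for d in masks_of(n,q)[:2]:
      cn=max(cv2.findContours(d['mask'].astype(np.uint8),0,1)[0],key=cv2.contourArea); print(n,d['score'],d['extent'],cv2.boxPoints(cv2.minAreaRect(cn)).tolist())
```

```text
0.0188
grip [0.5683 0.2714 0.1217]
heel [0.5901 0.2711 0.029 ]
styl [0.4765 0.3078 0.0133] [0.3711 0.2846 0.1056]
cradle side z0 [0.5371 0.2972 0.    ]
blue [278.0476 294.9286] 42 [356. 230.] 21 [ 0.4794 -0.2206  0.0444] [ 0.4795 -0.2196  0.051 ]
yel [276.3333 251.7667] 30 [306.92 220.8 ] 25 [ 0.5102 -0.0474  0.0452] [ 0.5108 -0.0472  0.051 ]Traceback (most recent call last):
  File "<stdin>", line 16, in <module>
ValueError: max() iterable argument is empty
```

Emit:
apply_moves([
  [0,0,-0.15,0.02,0.045,0.01,100],
  [0,0,-0.3,0.04,0.09,0.02,100],
  [0,0,-0.45,0.06,0.135,0.03,100],
  [0,0,-0.6,0.08,0.18,0.04,100],
  [0,0,-0.75,0.1,0.225,0.05,100],
])

```text
time: 2.25
tool_pos: [0.3372, -0.281, 0.2531]
ee_rot: [3.141, -0.001, -0.255]
wrist_force: [0.6, -0.9, -0.6]
width: 0.094
finger_force: 0.0
```

Emit:
apply_moves([
  [0,0,0,0.02,0.045,0.0,100],
  [0,0,0,0.04,0.09,0.0,100],
  [0,0,0,0.06,0.135,0.0,100],
  [0,0,0,0.08,0.18,0.0,100],
  [0,0,0,0.1,0.225,0.0,100],
])

```text
time: 2.75
tool_pos: [0.4372, -0.0558, 0.2528]
ee_rot: [3.141, -0.001, -0.25]
wrist_force: [0.5, -0.4, -0.5]
width: 0.0944
finger_force: 0.0
```

Emit:
apply_moves([
  [0,0,0,0.02,0.045,0.0,100],
  [0,0,0,0.04,0.09,0.0,100],
  [0,0,0,0.06,0.135,0.0,100],
  [0,0,0,0.07,0.18,0.0,100],
  [0,0,0,0.08,0.225,0.0,100],
])

```text
time: 3.25
tool_pos: [0.517, 0.1694, 0.2523]
ee_rot: [3.141, -0.0, -0.249]
wrist_force: [0.9, 0.0, -0.5]
width: 0.0939
finger_force: 0.0
```

Emit:
apply_moves([
  [0,0,-0.02,0.01,0.03,0.0,100],
  [0,0,-0.04,0.02,0.06,0.01,100],
  [0,0,-0.07,0.03,0.09,0.01,100],
  [0,0,-0.07,0.03,0.1,0.01,100],
  [0,0,-0.07,0.03,0.1,0.01,100],
])

```text
time: 3.75
tool_pos: [0.5463, 0.2681, 0.2617]
ee_rot: [3.14, 0.001, -0.317]
wrist_force: [-0.4, -0.4, -0.8]
width: 0.094
finger_force: 0.0
```

Run:
```python
from h import *
np.set_printoptions(precision=4,suppress=True)
W=snap('wrist','w1.png');print('cam',-W['R'].T@W['t'],W['f'],W['R'][2])
o=get_obs();print(o['tool_pos'],o['ee_rot'])
for q,z in[('square',.022),('stylus_tip',.008),('blade_grip',.127),('cradle',0)]:
    for d in place_of('wrist',q)[:3]: print(q,np.round(d['pixel'],1),round(d['score'],2),onplane(W,d['pixel'],z))
```

```text
cam [0.6197 0.2441 0.4416] 306.68545728857725 [-0.2518  0.082  -0.9643]
[0.5463 0.267  0.2619] [ 3.1401  0.0007 -0.3186]
square [274.  155.6] 0.65 [0.5808 0.2684 0.022 ]
square [283.  286.6] 0.62 [0.388  0.3186 0.022 ]
square [164.3 358.8] 0.59 [0.3228 0.5453 0.022 ]
stylus_tip [439.7 128.1] 0.82 [0.5442 0.0414 0.008 ]
stylus_tip [303.7 349.4] 0.69 [0.2571 0.3248 0.008 ]
stylus_tip [210.2 371.6] 0.57 [0.2639 0.4911 0.008 ]
blade_grip [357.2 179.4] 0.88 [0.5403 0.1879 0.127 ]
blade_grip [350.3 271.2] 0.84 [0.4407 0.2216 0.127 ]
blade_grip [270.4 178. ] 0.69 [0.5698 0.2732 0.127 ]
cradle [271.8 191.6] 0.76 [0.5298 0.2895 0.    ]
```

View pics/w1.png

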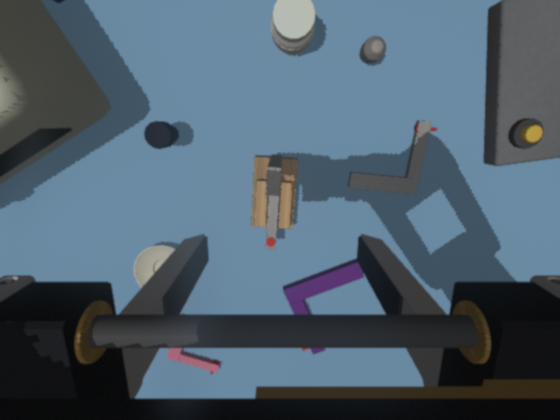

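The wrist view shows the cradle square: blade at ≈(271,178), heel ≈(274,156) and red stylus end ≈(270,242). The fingers straddle it, but the blade still sits ahead of them.

```bash
python3 - <<'E'
from h import *
np.set_printoptions(precision=4,suppress=True)
W=snap('wrist')
h=cv2.cvtColor(W['px'],cv2.COLOR_RGB2HSV)
m=(((h[...,0]<6)|(h[...,0]>174))&(h[...,1]>150)&(h[...,2]>70));m[:225]=0;m[260:]=0;m[:,:250]=0;m[:,290:]=0
ys,xs=np.nonzero(m);print('red',xs.mean(),ys.mean(),len(xs),xs.min(),xs.max(),ys.min(),ys.max())
for z in(.01,.03,.044):print(onplane(W,(xs.mean(),ys.mean()),z))
for r in(205,215,225,235):
    g=W['px'][r].astype(int);print(r,[tuple(g[c]) for c in range(258,290,2)])
from scipy.optimize import least_squares
H=np.array([[0,0,0],[-14,0,105],[-125,0,11]])/1000;P=[(274,155.6),(270.4,178),(xs.mean(),ys.mean())]
def f(p):
    c,s=np.cos(p[2]),np.sin(p[2]);R=np.array([[c,-s,0],[s,c,0],[0,0,1]])
    return np.concatenate([proj(W,R@a+[p[0],p[1],.022])-q for a,q in zip(H,P)])
s=least_squares(f,[.58,.268,-.3]);print(s.x,np.degrees(s.x[2]),s.fun)
E
python3 -c "
import cv2
a=cv2.imread('pics/w1.png')[140:260,220:340]; cv2.imwrite('pics/w1z.png',cv2.resize(a,None,fx=5,fy=5,interpolation=cv2.INTER_CUBIC))"
```

```text
red 269.25 242.33333333333334 36 266 272 239 245
[0.4594 0.3157 0.01  ]
[0.4668 0.3123 0.03  ]
[0.472  0.3099 0.044 ]
205 [(np.int64(157), np.int64(131), np.int64(100)), (np.int64(166), np.int64(138), np.int64(105)), (np.int64(168), np.int64(140), np.int64(106)), (np.int64(154), np.int64(129), np.int64(98)), (np.int64(114), np.int64(108), np.int64(101)), (np.int64(138), np.int64(137), np.int64(135)), (np.int64(139), np.int64(137), np.int64(134)), (np.int64(138), np.int64(136), np.int64(133)), (np.int64(138), np.int64(136), np.int64(134)), (np.int64(126), np.int64(123), np.int64(120)), (np.int64(112), np.int64(95), np.int64(76)), (np.int64(152), np.int64(126), np.int64(96)), (np.int64(156), np.int64(129), np.int64(98)), (np.int64(164), np.int64(136), np.int64(102)), (np.int64(168), np.int64(139), np.int64(104)), (np.int64(157), np.int64(130), np.int64(98))]
215 [(np.int64(158), np.int64(131), np.int64(101)), (np.int64(168), np.int64(140), np.int64(106)), (np.int64(166), np.int64(138), np.int64(105)), (np.int64(140), np.int64(118), np.int64(92)), (np.int64(108), np.int64(104), np.int64
[... 1415 characters left out ...]
)), (np.int64(110), np.int64(134), np.int64(154)), (np.int64(128), np.int64(129), np.int64(130)), (np.int64(133), np.int64(132), np.int64(131)), (np.int64(132), np.int64(132), np.int64(130)), (np.int64(133), np.int64(131), np.int64(130)), (np.int64(119), np.int64(121), np.int64(121)), (np.int64(72), np.int64(88), np.int64(101)), (np.int64(70), np.int64(88), np.int64(103)), (np.int64(69), np.int64(87), np.int64(102)), (np.int64(71), np.int64(91), np.int64(106)), (np.int64(99), np.int64(127), np.int64(149)), (np.int64(108), np.int64(139), np.int64(163)), (np.int64(108), np.int64(139), np.int64(163))]
[ 0.5829  0.2659 -0.3799] -21.76640148054275 [-0.0908 -1.0926  0.1164  0.3105 -0.0645  0.792 ]
```

View pics/w1z.png

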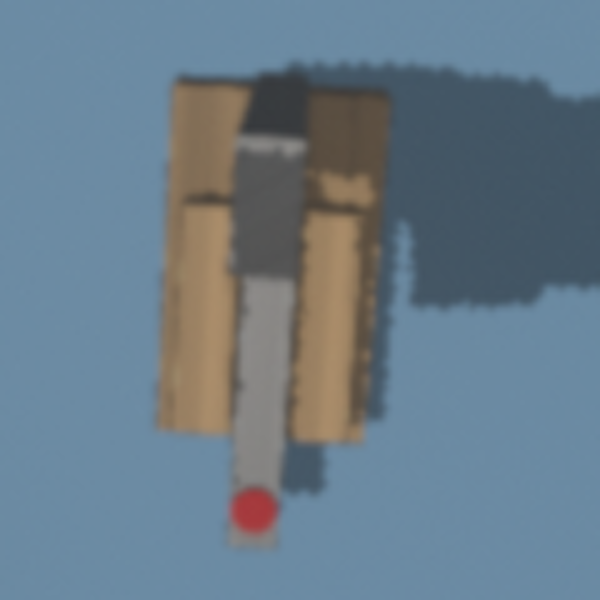

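Zoomed crop: blade top spans ≈(274.6,167.6) to (273.2,195.6). The red spot sits on the foot's top at ≈(270.3,242), the foot ends at ≈(270.6,249.4), and the heel bottom is at ≈(276.8,154.6).

Run:
```python
from h import *
np.set_printoptions(precision=4,suppress=True)
W=snap('wrist')
H=np.array([[0,0,0],[0,0,125],[-28,0,125],[-118,0,22],[-130,0,22]])/1000;P=[(276.8,154.6),(274.6,167.6),(273.2,195.6),(270.1,242),(270.6,249.4)]
from scipy.optimize import least_squares
def f(p):
    c,s=np.cos(p[2]),np.sin(p[2]);R=np.array([[c,-s,0],[s,c,0],[0,0,1]])
    return np.concatenate([proj(W,R@a+[p[0],p[1],.022])-q for a,q in zip(H,P)])
s=least_squares(f,[.58,.268,-.3]);x,y,a=s.x;print(s.x,s.fun)
g=np.array([x-.014*np.cos(a),y-.014*np.sin(a),.127-.0188]);o=get_obs()
print('tcp target',g,'shift',g-o['tool_pos'],'turn',a-o['ee_rot'][2],o['time'])
```

```text
[ 0.5816  0.2621 -0.3958] [ 0.1669 -0.0287  0.1277  0.1681 -0.4044  0.2542  0.6332 -0.5831 -0.4228
 -0.0149]
tcp target [0.5687 0.2675 0.1082] shift [ 0.0219  0.0013 -0.1546] turn -0.07483301065270226 4.1
```

Emit:
apply_moves([
  [0,0,-0.04,0.011,0.001,-0.04,100],
  [0,0,-0.075,0.022,0.001,-0.08,60],
  [0,0,-0.075,0.022,0.001,-0.12,50],
  [0,0,-0.075,0.022,0.001,-0.154,50],
  [0,0,-0.075,0.022,0.001,-0.154,50],
])

```text
time: 4.6
tool_pos: [0.5648, 0.2662, 0.1017]
ee_rot: [3.133, 0.01, -0.396]
wrist_force: [-0.1, -0.8, -0.4]
width: 0.0659
finger_force: 0.0
```

Emit:
apply_moves([
  [0,0,0,0,0,0,5],
  [0,0,0,0,0,0,5],
  [0,0,0,0,0,0,5],
  [0,0,0,0,0,0,5],
  [0,0,0,0,0,0,5],
])

```text
time: 5.1
tool_pos: [0.5693, 0.2685, 0.1098]
ee_rot: [-3.14, -0.002, -0.395]
wrist_force: [0.2, -0.7, -0.5]
width: 0.0251
finger_force: 0.0
```

Run:
```python
from h import *
np.set_printoptions(precision=4,suppress=True)
o=get_obs();print({k:o[k] for k in('time','tool_pos','ee_rot','wrist_force','wrist_torque','width','finger_force')})
snap('wrist','w2.png')
```

```text
{'time': 5.1, 'tool_pos': array([0.5693, 0.2685, 0.1098]), 'ee_rot': array([-3.1401, -0.0017, -0.3945]), 'wrist_force': array([ 0.2459, -0.7006, -0.5033]), 'wrist_torque': array([0.124 , 0.0739, 0.0483]), 'width': 0.02510646913803506, 'finger_force': 0.0}
```

View pics/w2.png

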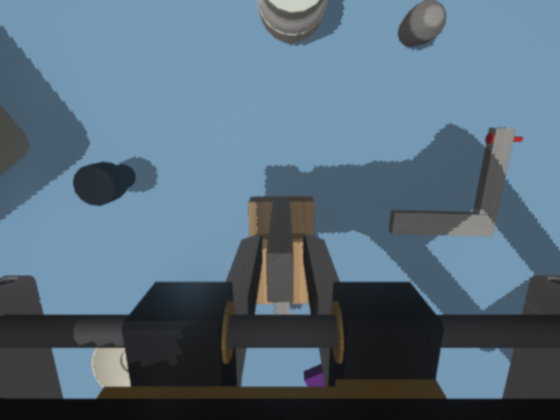

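The blade stands at ≈(280,270), centred between the closing fingers. I'll finish the close.

Emit:
apply_moves([
  [0,0,0,0,0,0,5],
  [0,0,0,0,0,0,5],
  [0,0,0,0,0,0,5],
  [0,0,0,0,0,0,5],
  [0,0,0,0,0,0,5],
])

```text
time: 5.65
tool_pos: [0.5689, 0.2685, 0.1088]
ee_rot: [-3.141, -0.0, -0.395]
wrist_force: [-0.4, 0.1, 1.9]
width: 0.0137
finger_force: 30.0
```

Emit:
apply_moves([
  [0,0,0,0,0,0.01,0],
  [0,0,0,0,0,0.03,0],
  [0,0,0,0,0,0.06,0],
  [0,0,0,0,0,0.09,0],
  [0,0,0,0,0,0.1,0],
])

```text
time: 6.15
tool_pos: [0.5698, 0.2684, 0.2121]
ee_rot: [-3.139, -0.004, -0.395]
wrist_force: [-0.4, 0.6, -2.9]
width: 0.0138
finger_force: 30.0
```

Emit:
apply_moves([
  [0,0,0.04,-0.01,-0.03,0.02,0],
  [0,0,0.08,-0.02,-0.07,0.04,0],
  [0,0,0.12,-0.035,-0.11,0.06,0],
  [0,0,0.16,-0.05,-0.15,0.06,0],
  [0,0,0.2,-0.06,-0.19,0.06,0],
])

```text
time: 6.65
tool_pos: [0.5075, 0.0768, 0.2683]
ee_rot: [3.141, 0.0, -0.193]
wrist_force: [0.1, -1.3, -3.8]
width: 0.0138
finger_force: 30.0
```

Emit:
apply_moves([
  [0,0,0.017,-0.015,-0.04,0,0],
  [0,0,0.017,-0.03,-0.08,0,0],
  [0,0,0.017,-0.045,-0.12,0,0],
  [0,0,0.017,-0.055,-0.16,0,0],
  [0,0,0.017,-0.06,-0.18,0,0],
])

```text
time: 7.15
tool_pos: [0.4469, -0.1044, 0.2671]
ee_rot: [3.14, 0.003, -0.181]
wrist_force: [0.1, 0.7, -3.0]
width: 0.014
finger_force: 30.0
```

Run:
```python
from h import *
np.set_printoptions(precision=4,suppress=True)
W=snap('wrist','w3.png')
o=get_obs();print({k:o[k] for k in('time','tool_pos','ee_rot','wrist_force','wrist_torque','width')})
for q,z in[('pad_blue_top',.051),('pad_yellow_top',.051),('upright',.03),('lock_ring',.03)]:
    for d in place_of('wrist',q)[:2]: print(q,np.round(d['pixel'],1),round(d['score'],2),onplane(W,d['pixel'],z))
h=cv2.cvtColor(W['px'],cv2.COLOR_RGB2HSV)
for n,lo,hi in(('blue',(112,180,60),(128,255,255)),('yel',(20,150,120),(35,255,255))):
    k,l,s,c=cv2.connectedComponentsWithStats(cv2.inRange(h,np.array(lo),np.array(hi)))
    for i in range(1,k):
        if s[i,4]>40: print(n,s[i],c[i],onplane(W,c[i],.051))
```

```text
{'time': 7.2, 'tool_pos': array([ 0.4466, -0.1064,  0.267 ]), 'ee_rot': array([ 3.1379,  0.0031, -0.1834]), 'wrist_force': array([-1.3572, -2.6972, -3.9659]), 'wrist_torque': array([-0.3859,  0.0415,  0.0543]), 'width': 0.013739185001368046}
pad_blue_top [372.5 141.8] 0.63 [ 0.4777 -0.2264  0.051 ]
pad_yellow_top [231.9 142.3] 0.46 [ 0.5091 -0.0511  0.051 ]
upright [299.9  94.8] 0.93 [ 0.5511 -0.1467  0.03  ]
upright [298.1  96. ] 0.42 [ 0.55   -0.1441  0.03  ]
lock_ring [270.3  23.6] 0.71 [ 0.6378 -0.1248  0.03  ]
```

View pics/w3.png

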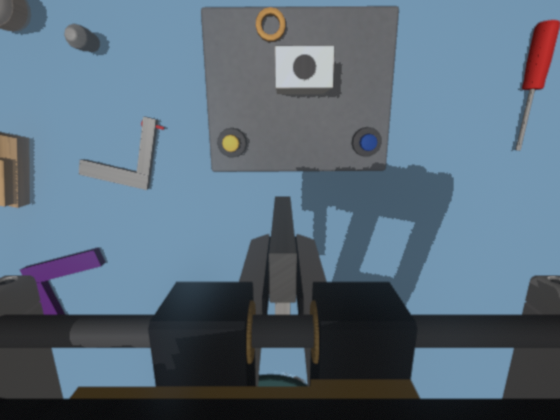

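Wrist view of the stand: yellow pad ≈(231,143), blue pad ≈(369,142), upright's top front edge at row ≈88 (columns 277–333), and base front edge at row ≈171. Next I'll fit the edges.

```bash
cat > fit.py <<'E'
from h import *
np.set_printoptions(precision=4,suppress=True)
def edge(g,fix,lo,hi,axis,sign):
    # subpixel edge position along rows (axis=0, fix=columns) or columns (axis=1); sign of gradient
    out=[]
    for k in fix:
        v=(g[lo:hi,k] if axis==0 else g[k,lo:hi]).astype(float); d=sign*np.gradient(cv2.GaussianBlur(v.reshape(1,-1),(5,1),0).ravel())
        i=int(np.argmax(d[2:-2]))+2; a,b,c=d[i-1:i+2]; e=lo+i+.5*(a-c)/(a-2*b+c)
        out.append((k,e) if axis==0 else (e,k))
    return out
def line(c,pts,z):
    P=np.array([onplane(c,p,z)[:2] for p in pts]); 
    vx,vy,x,y=cv2.fitLine(P.astype(np.float32),cv2.DIST_HUBER,0,.0005,.0005).ravel(); 
    r=np.abs((P-[x,y])@[-vy,vx]); return np.array([x,y]),np.array([vx,vy]),np.median(r)
E
python3 - <<'E'
from fit import *
W=snap('wrist','w4.png');o=get_obs();print(o['tool_pos'],o['ee_rot'],o['wrist_torque'],o['wrist_force'])
g=cv2.cvtColor(W['px'],cv2.COLOR_RGB2GRAY)
yaw=lambda v:np.degrees(np.arctan2(v[0],-v[1])) if v[1]<0 else np.degrees(np.arctan2(-v[0],v[1]))
p,v,r=line(W,edge(g,range(225,300,3),155,190,0,1),.03);print('base front',p,v,r,yaw(v))
for nm,fix,lo,hi,ax,sg,z in[('up front top',range(284,328,2),70,95,0,-1,.105),('up rear top',range(284,328,2),35,58,0,1,.105),('up left',range(56,80,2),262,290,1,1,.105),('up right',range(56,80,2),320,345,1,-1,.105),('baseL',range(40,110,4),190,225,1,-1,.03),('baseR',range(60,120,4),375,410,1,1,.03)]:
    p,v,r=line(W,edge(g,fix,lo,hi,ax,sg),z);print(nm,p,v,r)
h=cv2.cvtColor(W['px'],cv2.COLOR_RGB2HSV)
for n,lo,hi,b in(('blue',(112,150,40),(128,255,255),(350,390)),('yel',(20,120,90),(35,255,255),(215,250))):
    m=cv2.inRange(h,np.array(lo),np.array(hi));m[:,:b[0]]=0;m[:,b[1]:]=0;m[:120]=0;m[160:]=0
    ys,xs=np.nonzero(m);q=((xs.min()+xs.max())/2,(ys.min()+ys.max())/2);print(n,len(xs),xs.mean(),ys.mean(),q,onplane(W,(xs.mean(),ys.mean()),.051))
E
```

```text
[ 0.4487 -0.1008  0.2678] [-3.1409  0.0012 -0.1764] [ 0.0508 -0.0198  0.0092] [ 0.3317 -0.0727 -3.4973]
base front [ 0.4626 -0.0783] [0.1745 0.9847] 1.4740219926495856e-05 -10.049015
up front top [ 0.5528 -0.1443] [0.1775 0.9841] 5.849742694290033e-06
up rear top [ 0.5922 -0.1513] [0.1644 0.9864] 4.9759595877196146e-05
up left [ 0.5801 -0.1213] [ 0.984  -0.1782] 3.7402582605343213e-06
up right [ 0.5683 -0.1798] [ 0.9858 -0.1678] 5.56316284441321e-05
baseL [ 0.5979 -0.0319] [ 0.9847 -0.174 ] 0.00016113614623286648
baseR [ 0.5342 -0.2635] [ 0.9848 -0.1738] 9.800466357485811e-05Traceback (most recent call last):
  File "<stdin>", line 11, in <module>
    return umr_minimum(a, axis, None, out, keepdims, initial, where)
ValueError: zero-size array to reduction operation minimum which has no identity
```

Emit:
apply_moves([
  [0,0,0.001,0.03,-0.03,0,0],
  [0,0,0.001,0.06,-0.06,0,0],
  [0,0,0.001,0.09,-0.095,0,0],
  [0,0,0.001,0.12,-0.125,0,0],
  [0,0,0.001,0.133,-0.138,0,0],
])

```text
time: 7.95
tool_pos: [0.584, -0.2407, 0.266]
ee_rot: [-3.141, 0.002, -0.176]
wrist_force: [-0.6, 1.2, -3.4]
width: 0.0138
finger_force: 30.0
```

Emit:
apply_moves([
  [0,0,0,0,0,-0.03,0],
  [0,0,0,0,0,-0.06,0],
  [0,0,0,0,0,-0.08,0],
  [0,0,0,0,0,-0.09,0],
  [0,0,0,0,0,-0.09,0],
])

```text
time: 8.45
tool_pos: [0.5813, -0.2381, 0.176]
ee_rot: [-3.14, 0.004, -0.175]
wrist_force: [0.1, -0.4, -3.0]
width: 0.0138
finger_force: 30.0
```

Run:
```python
from h import *
np.set_printoptions(precision=4,suppress=True)
S=snap('side','s5.png');o=get_obs();print({k:o[k] for k in('time','tool_pos','ee_rot','wrist_force','wrist_torque','width')})
a=o['ee_rot'][2];ex=np.array([np.cos(a),np.sin(a),0])
tip=o['tool_pos']-.104*ex-[0,0,.1008];print('tip',tip,proj(S,tip),'padB',proj(S,[.4793,-.2211,.051]))
p=proj(S,tip)
for r in place_of('side','stylus_tip')[:3]:print(r)
x,y=map(int,p);im=cv2.imread('pics/s5.png')[y-70:y+50,x-60:x+100];cv2.imwrite('pics/s5z.png',cv2.resize(im,None,fx=5,fy=5,interpolation=cv2.INTER_CUBIC));print(x-60,y-70)
```

```text
{'time': 8.5, 'tool_pos': array([ 0.582 , -0.2387,  0.1781]), 'ee_rot': array([-3.1412,  0.001 , -0.1752]), 'wrist_force': array([ 0.1178,  0.9353, -1.7863]), 'wrist_torque': array([ 0.0092, -0.0589,  0.0056]), 'width': 0.014069088677157405}
tip [ 0.4796 -0.2206  0.0773] [278.3492 283.1234] padB [278.269  292.7068]
{'pixel': [278.5, 284.0], 'score': 0.77}
{'pixel': [275.7, 245.1], 'score': 0.77}
{'pixel': [175.0, 185.9], 'score': 0.68}
218 213
```

View pics/s5z.png

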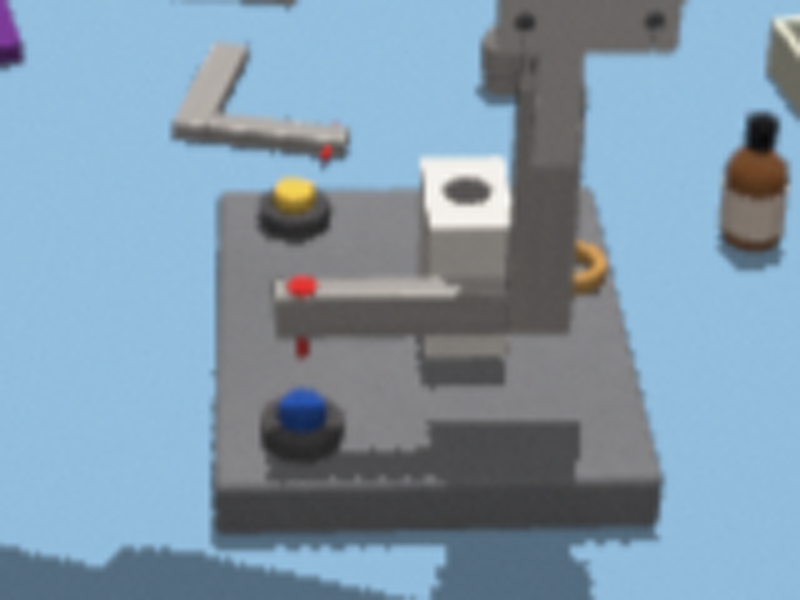

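The tip hangs directly over the blue pad (tip ≈(278,283), pad ≈(278,294)) and the foot looks level. Pressing now.

Emit:
apply_moves([
  [0,0,0,0,0,-0.01,0],
  [0,0,0,0,0,-0.02,0],
  [0,0,0,0,0,-0.025,0],
  [0,0,0,0,0,-0.028,0],
  [0,0,0,0,0,-0.028,0],
])

```text
time: 9.05
tool_pos: [0.5813, -0.2396, 0.1499]
ee_rot: [-3.141, 0.001, -0.177]
wrist_force: [-1.2, -0.1, -1.5]
width: 0.0139
finger_force: 30.0
```

Emit:
apply_moves([
  [0,0,0,0,0,-0.001,0],
  [0,0,0,0,0,-0.002,0],
  [0,0,0,0,0,-0.003,0],
  [0,0,0,0,0,-0.004,0],
  [0,0,0,0,0,-0.004,0],
])

```text
time: 9.55
tool_pos: [0.5818, -0.2397, 0.1469]
ee_rot: [3.141, -0.0, -0.177]
wrist_force: [0.1, 0.5, 0.3]
width: 0.0143
finger_force: 30.0
```

Run:
```python
from h import *
np.set_printoptions(precision=4,suppress=True)
S=snap('side','s6.png');o=get_obs();print({k:o[k] for k in('time','tool_pos','ee_rot','wrist_force','wrist_torque','width')})
im=cv2.imread('pics/s6.png')[243:313,248:348];cv2.imwrite('pics/s6z.png',cv2.resize(im,None,fx=7,fy=7,interpolation=cv2.INTER_CUBIC))
```

```text
{'time': 9.6, 'tool_pos': array([ 0.5818, -0.2397,  0.1468]), 'ee_rot': array([ 3.1413, -0.0003, -0.1766]), 'wrist_force': array([-0.3253,  0.8065, -0.2918]), 'wrist_torque': array([ 0.2217,  0.4173, -0.0312]), 'width': 0.013535445725466094}
```

Emit:
apply_moves([
  [0,0,0,0,0,-0.0005,0],
  [0,0,0,0,0,-0.001,0],
  [0,0,0,0,0,-0.0015,0],
  [0,0,0,0,0,-0.0015,0],
  [0,0,0,0,0,-0.0015,0],
])

```text
time: 10.1
tool_pos: [0.5826, -0.24, 0.1459]
ee_rot: [3.141, -0.003, -0.177]
wrist_force: [1.2, -0.2, 5.2]
width: 0.0137
finger_force: 30.0
```

Run:
```python
from h import *
np.set_printoptions(precision=4,suppress=True)
S=snap('side','s6.png');o=get_obs();print({k:o[k] for k in('time','tool_pos','ee_rot','wrist_force','wrist_torque','width')})
im=cv2.imread('pics/s6.png')[243:313,248:348];cv2.imwrite('pics/s6z.png',cv2.resize(im,None,fx=7,fy=7,interpolation=cv2.INTER_CUBIC))
```

```text
{'time': 10.15, 'tool_pos': array([ 0.5826, -0.24  ,  0.1459]), 'ee_rot': array([ 3.141 , -0.0026, -0.1766]), 'wrist_force': array([1.7006, 0.2778, 4.9102]), 'wrist_torque': array([0.0942, 0.0898, 0.0178]), 'width': 0.013925900529706338}
```

View pics/s6z.png

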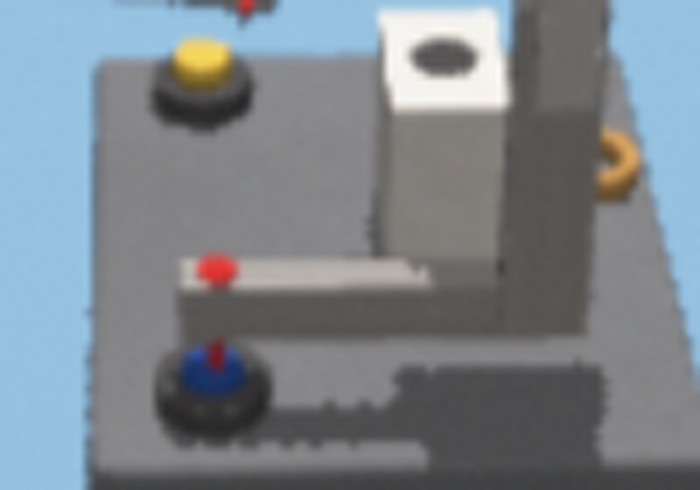

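The blue pad is pushed right down at ≈8 N with the tip centred on it. Now lift and go across to yellow.

Emit:
apply_moves([
  [0,0,0,0,0,0.02,0],
  [0,0,0,0,0,0.05,0],
  [0,0,0,0,0,0.08,0],
  [0,0,0,0,0,0.095,0],
  [0,0,0,0,0,0.095,0],
])

```text
time: 10.65
tool_pos: [0.5825, -0.2402, 0.2417]
ee_rot: [3.14, -0.004, -0.177]
wrist_force: [-0.7, -0.0, -2.9]
width: 0.0137
finger_force: 30.0
```

Emit:
apply_moves([
  [0,0,0.001,0.007,0.04,0,0],
  [0,0,0.001,0.014,0.08,0,0],
  [0,0,0.001,0.021,0.12,0,0],
  [0,0,0.001,0.028,0.16,0,0],
  [0,0,0.001,0.031,0.173,0,0],
])

```text
time: 11.15
tool_pos: [0.6121, -0.0625, 0.2367]
ee_rot: [-3.14, 0.005, -0.171]
wrist_force: [-0.0, -0.6, -3.3]
width: 0.0141
finger_force: 30.0
```

Emit:
apply_moves([
  [0,0,0,0,0,-0.03,0],
  [0,0,0,0,0,-0.06,0],
  [0,0,0,0,0,-0.07,0],
  [0,0,0,0,0,-0.07,0],
  [0,0,0,0,0,-0.07,0],
])

```text
time: 11.65
tool_pos: [0.6129, -0.0673, 0.1702]
ee_rot: [3.141, -0.0, -0.176]
wrist_force: [-0.1, -0.8, -2.8]
width: 0.0138
finger_force: 30.0
```

Run:
```python
from h import *
np.set_printoptions(precision=4,suppress=True)
S=snap('side','s7.png');o=get_obs();print({k:o[k] for k in('time','tool_pos','ee_rot','wrist_force','wrist_torque','width')})
a=o['ee_rot'][2];ex=np.array([np.cos(a),np.sin(a),0])
tip=o['tool_pos']-.104*ex-[0,0,.1008];print('tip',tip,proj(S,tip),'padY',proj(S,[.51,-.048,.051]),'shift',np.array([.51,-.048,.051])-tip)
print([(r['pixel'],r['score']) for r in place_of('side','stylus_tip')[:3]])
h=cv2.cvtColor(S['px'],cv2.COLOR_RGB2HSV)
m=(((h[...,0]<6)|(h[...,0]>174))&(h[...,1]>120)&(h[...,2]>60));k,l,s,c=cv2.connectedComponentsWithStats(m.astype(np.uint8))
for i in range(1,k):
    if 210<c[i][1]<300 and 200<c[i][0]<330: print('red',s[i],c[i])
m=cv2.inRange(h,np.array((22,150,120)),np.array((35,255,255)))[235:265,262:295];ys,xs=np.nonzero(m);print('yel',xs.mean()+262,ys.mean()+235)
```

```text
{'time': 11.7, 'tool_pos': array([ 0.6135, -0.0673,  0.1714]), 'ee_rot': array([ 3.1413, -0.0025, -0.1763]), 'wrist_force': array([-0.0213, -0.3223, -0.9138]), 'wrist_torque': array([ 0.0048, -0.0729,  0.0383]), 'width': 0.013386054626114578}
tip [ 0.5111 -0.0491  0.0706] [277.2021 243.7134] padY [276.7121 249.965 ] shift [-0.0011  0.0011 -0.0196]
[([278.6, 244.9], 0.85), ([276.7, 244.1], 0.77), ([175.1, 185.8], 0.69)]
red [275 231   4   2   8] [276.5 231.5]
red [276 241   2   3   4] [276.75 242.  ]
red [282 242   2   3   5] [282.6 243.2]
yel 276.42857142857144 251.28571428571428
```

Emit:
apply_moves([
  [0,0,0,-0.001,0.001,-0.01,0],
  [0,0,0,-0.001,0.001,-0.018,0],
  [0,0,0,-0.001,0.001,-0.021,0],
  [0,0,0,-0.001,0.001,-0.023,0],
  [0,0,0,-0.001,0.001,-0.024,0],
])

```text
time: 12.25
tool_pos: [0.6115, -0.0657, 0.146]
ee_rot: [3.141, 0.001, -0.176]
wrist_force: [-1.0, 0.5, -0.7]
width: 0.0139
finger_force: 30.0
```

Emit:
apply_moves([
  [0,0,0,0,0,-0.0005,0],
  [0,0,0,0,0,-0.001,0],
  [0,0,0,0,0,-0.0015,0],
  [0,0,0,0,0,-0.0015,0],
  [0,0,0,0,0,-0.0015,0],
])

```text
time: 12.75
tool_pos: [0.6122, -0.0658, 0.1452]
ee_rot: [3.142, -0.001, -0.176]
wrist_force: [0.1, -0.4, 2.4]
width: 0.0138
finger_force: 30.0
```

Run:
```python
from h import *
np.set_printoptions(precision=4,suppress=True)
S=snap('side','s8.png');o=get_obs();print({k:o[k] for k in('time','tool_pos','ee_rot','wrist_force','wrist_torque','width')})
im=cv2.imread('pics/s8.png')[215:285,248:348];cv2.imwrite('pics/s8z.png',cv2.resize(im,None,fx=7,fy=7,interpolation=cv2.INTER_CUBIC))
```

```text
{'time': 12.8, 'tool_pos': array([ 0.6122, -0.0658,  0.1452]), 'ee_rot': array([ 3.1415, -0.0015, -0.1757]), 'wrist_force': array([0.6744, 0.4385, 2.48  ]), 'wrist_torque': array([ 0.1527,  0.5024, -0.008 ]), 'width': 0.013659449286861572}
```

View pics/s8z.png

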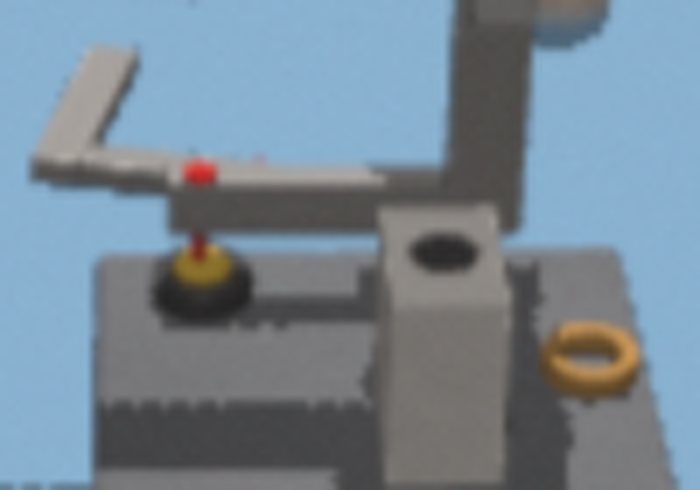

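The yellow pad is pressed right down (≈5 N) with the tip on its centre. Lift off and go to the front of the corner.

Emit:
apply_moves([
  [0,0,0,0,0,0.02,0],
  [0,0,0,0,0,0.05,0],
  [0,0,0,0,0,0.08,0],
  [0,0,0,0,0,0.095,0],
  [0,0,0,0,0,0.095,0],
])

```text
time: 13.3
tool_pos: [0.6131, -0.066, 0.2418]
ee_rot: [3.141, -0.005, -0.176]
wrist_force: [0.8, 0.4, -2.3]
width: 0.0138
finger_force: 30.0
```

Emit:
apply_moves([
  [0,0,0,-0.025,-0.025,0,0],
  [0,0,0,-0.05,-0.05,0,0],
  [0,0,0,-0.075,-0.07,0,0],
  [0,0,0,-0.088,-0.076,0,0],
  [0,0,0,-0.088,-0.076,0,0],
])

```text
time: 13.8
tool_pos: [0.5222, -0.1421, 0.238]
ee_rot: [-3.141, 0.002, -0.178]
wrist_force: [-0.1, -0.6, -2.7]
width: 0.0136
finger_force: 30.0
```

Emit:
apply_moves([
  [0,0,0,0,0,-0.03,0],
  [0,0,0,0,0,-0.06,0],
  [0,0,0,0,0,-0.09,0],
  [0,0,0,0,0,-0.105,0],
  [0,0,0,0,0,-0.105,0],
])

```text
time: 14.3
tool_pos: [0.5224, -0.1402, 0.1308]
ee_rot: [-3.14, 0.007, -0.175]
wrist_force: [-0.2, 0.3, -3.3]
width: 0.0138
finger_force: 30.0
```

Run:
```python
from fit import *
o=get_obs();print({k:o[k] for k in('time','tool_pos','ee_rot','wrist_force','wrist_torque','width')})
S=snap('side','s9.png');a=-.1754;R=np.array([[np.cos(a),-np.sin(a),0],[np.sin(a),np.cos(a),0],[0,0,1]])
h=o['tool_pos']+R@[.0142,0,-.0868];b=R.T@h;print('heel base frame',b,'gap x',.5695-b[0],'y off',b[1]+.048,'z',b[2]-.03)
for P in([0,-.007,0],[0,-.007,.08],[-.028,-.007,.08],[-.130,-.007,0],[-.130,-.007,.022]):print(P,proj(S,h+R@P))
im=cv2.imread('pics/s9.png')[195:315,240:400];cv2.imwrite('pics/s9z.png',cv2.resize(im,None,fx=5,fy=5,interpolation=cv2.INTER_CUBIC))
```

```text
{'time': 14.3, 'tool_pos': array([ 0.5224, -0.1402,  0.1308]), 'ee_rot': array([-3.1399,  0.0067, -0.1745]), 'wrist_force': array([-0.2226,  0.2784, -3.3413]), 'wrist_torque': array([ 0.0806, -0.0655, -0.0355]), 'width': 0.013776884644902227}
heel base frame [ 0.5531 -0.0469  0.044 ] gap x 0.016435235045677343 y off 0.0011460378556319845 z 0.013959332647140096
[0, -0.007, 0] [295.1466 273.8269]
[0, -0.007, 0.08] [295.7292 245.7564]
[-0.028, -0.007, 0.08] [283.7032 245.9208]
[-0.13, -0.007, 0] [241.1004 274.6641]
[-0.13, -0.007, 0.022] [240.7345 267.1222]
```

Emit:
apply_moves([
  [0,0,0,0,0,-0.004,0],
  [0,0,0,0,0,-0.008,0],
  [0,0,0,0.005,-0.002,-0.012,0],
  [0,0,0,0.01,-0.003,-0.012,0],
  [0,0,0,0.012,-0.003,-0.012,0],
])

```text
time: 14.85
tool_pos: [0.5365, -0.145, 0.1226]
ee_rot: [3.141, -0.001, -0.176]
wrist_force: [-0.3, 1.0, -2.5]
width: 0.0136
finger_force: 30.0
```

Emit:
apply_moves([
  [0,0,0,0.001,0,0,0],
  [0,0,0,0.002,0,0,0],
  [0,0,0,0.003,-0.0005,0,0],
  [0,0,0,0.003,-0.0005,0,0],
  [0,0,0,0.003,-0.0005,0,0],
])

```text
time: 15.35
tool_pos: [0.5387, -0.1452, 0.1225]
ee_rot: [3.141, -0.0, -0.176]
wrist_force: [-0.0, -0.2, -3.4]
width: 0.014
finger_force: 30.0
```

```bash
cat > st.py <<'E'
from fit import *
F=[];q=0
for i in range(4):
    o=get_obs();F.append(np.r_[o['wrist_force'],o['wrist_torque']])
    S=snap('side','cur.png')
a=-.1754;R=np.array([[np.cos(a),-np.sin(a),0],[np.sin(a),np.cos(a),0],[0,0,1]])
h=o['tool_pos']+R@[.0142,0,-.0868];b=R.T@h;f=np.mean(F,0)
print(o['time'],o['tool_pos'],o['ee_rot'],'gap x %.4f yoff %.4f z %.4f'%(.5695-b[0],b[1]+.048,b[2]-.03),'F base frame',R.T@f[:3],'M',R.T@f[3:],o['width'])
E
python3 st.py
```

```text
15.5 [ 0.5387 -0.1452  0.1225] [ 3.1414 -0.0001 -0.1757] gap x -0.0005 yoff -0.0010 z 0.0057 F base frame [ 0.4789 -0.4856 -3.0322] M [ 0.0561 -0.0417  0.0106] 0.013679047844868236
```

Emit:
apply_moves([
  [0,0,0,0,0,-0.0015,0],
  [0,0,0,0,0,-0.003,0],
  [0,0,0,0,0,-0.0045,0],
  [0,0,0,0.0005,0,-0.0045,0],
  [0,0,0,0.001,0,-0.0045,0],
])

```text
time: 16.05
tool_pos: [0.5389, -0.1451, 0.1175]
ee_rot: [3.141, 0.002, -0.176]
wrist_force: [-2.1, 0.6, -3.6]
width: 0.0142
finger_force: 30.0
```

```bash
python3 st.py
```

```text
16.2 [ 0.5389 -0.1451  0.1174] [ 3.1415  0.0023 -0.1756] gap x -0.0007 yoff -0.0008 z 0.0006 F base frame [-2.5876  0.0228 -3.9124] M [-0.0115  0.4386 -0.0154] 0.01380810796207795
```

Emit:
apply_moves([
  [0,0,0,0,0,-0.0005,0],
  [0,0,0,0,0,-0.001,0],
  [0,0,0,0,0,-0.0015,0],
  [0,0,0,0,0,-0.002,0],
  [0,0,0,0,0,-0.002,0],
])

```text
time: 16.75
tool_pos: [0.539, -0.1451, 0.1169]
ee_rot: [3.141, 0.001, -0.176]
wrist_force: [-5.2, 0.8, 2.1]
width: 0.0141
finger_force: 30.0
```

```bash
python3 st.py
```

```text
16.9 [ 0.539  -0.1451  0.1169] [ 3.1413  0.0013 -0.1756] gap x -0.0007 yoff -0.0008 z 0.0001 F base frame [-5.816  -0.1086  1.9574] M [0.0189 1.2224 0.0118] 0.013805637241105957
```

Emit:
apply_moves([
  [0,0,0,0.001,0,0,0],
  [0,0,0,0.002,0,0,0],
  [0,0,0,0.002,0,-0.001,0],
  [0,0,0,0.002,0,-0.002,0],
  [0,0,0,0.002,0,-0.002,0],
])

```text
time: 17.45
tool_pos: [0.5392, -0.1451, 0.1169]
ee_rot: [3.141, 0.005, -0.176]
wrist_force: [-13.4, 1.9, 11.2]
width: 0.0139
finger_force: 30.0
```

```bash
python3 st.py
python3 - <<'E'
import cv2
im=cv2.imread('pics/cur.png')[195:315,220:380];cv2.imwrite('pics/curz.png',cv2.resize(im,None,fx=5,fy=5,interpolation=cv2.INTER_CUBIC))
E
```

```text
17.6 [ 0.5392 -0.1451  0.1169] [ 3.1405  0.0045 -0.1759] gap x -0.0009 yoff -0.0008 z 0.0001 F base frame [-12.9479   0.0755  10.7141] M [-0.0153  2.7214 -0.0232] 0.013849262019849406
```

View pics/curz.png

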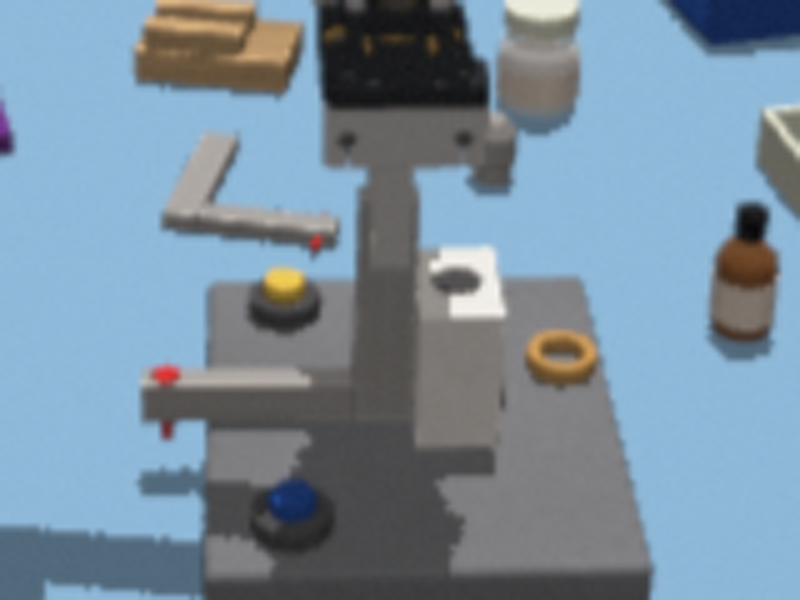

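It looks home: the foot lies along the base, its stylus hangs in front of the edge, and the back is at the block. The tool has tipped ≈0.3° under load, so I'll take that out with a small pitch the other way and watch the response.

Emit:
apply_moves([
  [-0.0003,-0.002,0,0,0,0,0],
  [-0.0007,-0.004,0,0,0,0,0],
  [-0.001,-0.006,0,0,0,0,0],
  [-0.001,-0.006,0,0,0,0,0],
  [-0.001,-0.006,0,0,0,0,0],
])

```text
time: 18.15
tool_pos: [0.5395, -0.1452, 0.1168]
ee_rot: [3.141, -0.002, -0.176]
wrist_force: [-12.3, 1.0, 9.6]
width: 0.0137
finger_force: 30.0
```

```bash
python3 st.py
```

```text
18.3 [ 0.5395 -0.1451  0.1168] [ 3.1406 -0.0022 -0.1758] gap x -0.0012 yoff -0.0008 z 0.0000 F base frame [-12.3442  -0.4212  10.4612] M [0.024  2.6154 0.0109] 0.013809034936877657
```

Emit:
apply_moves([
  [-0.0003,-0.002,0,0,0,0,0],
  [-0.0007,-0.004,0,0,0,0,0],
  [-0.001,-0.006,0,0,0,0,0],
  [-0.001,-0.006,0,0,0,0,0],
  [-0.001,-0.006,0,0,0,0,0],
])

```text
time: 18.85
tool_pos: [0.5399, -0.1452, 0.1168]
ee_rot: [3.141, -0.009, -0.176]
wrist_force: [-11.5, 1.5, 9.9]
width: 0.0138
finger_force: 30.0
```

```bash
python3 st.py
```

```text
19.0 [ 0.5399 -0.1452  0.1168] [ 3.1407 -0.0092 -0.1758] gap x -0.0016 yoff -0.0008 z -0.0000 F base frame [-11.2179  -0.7151   9.8705] M [ 0.014   2.4177 -0.0192] 0.01394803551295534
```

Emit:
apply_moves([
  [0,0,0,0,0,-0.001,0],
  [0,0,0,0,0,-0.002,0],
  [0,0,0,-0.0005,0,-0.003,0],
  [0,0,0,-0.001,0,-0.003,0],
  [0,0,0,-0.001,0,-0.003,0],
])

```text
time: 19.55
tool_pos: [0.5402, -0.1453, 0.1167]
ee_rot: [3.141, -0.014, -0.176]
wrist_force: [-12.0, 2.2, 17.4]
width: 0.0136
finger_force: 30.0
```

```bash
python3 st.py
cat > pit.py <<'E'
from fit import *
# square pitch from side view: near-side foot top/bottom edges and blade front edge, against the model at the home pose
ims=[];
for i in range(4): S=snap('side','cur.png');ims.append(S['px'].astype(np.float32))
g=cv2.cvtColor(np.mean(ims,0).astype(np.uint8),cv2.COLOR_RGB2GRAY)
a=-.1754;R=np.array([[np.cos(a),-np.sin(a),0],[np.sin(a),np.cos(a),0],[0,0,1]])
h=R@[.5695,-.048,.03]
P=lambda x,y,z:proj(S,h+R@[x,y,z])
def cmp(nm,A,B,axis,w,sg):
    p,q=P(*A),P(*B);pts=[]
    k=axis; lo,hi=sorted((p[k],q[k]))
    for j in range(int(lo)+2,int(hi)-1):
        e=p[1-k]+(q[1-k]-p[1-k])*(j-p[k])/(q[k]-p[k]); c=int(round(e))
        r=edge(g,[j],c-w,c+w+1,0 if k==0 else 1,sg)[0]; pts.append((j,r[1-k]-e))
    pts=np.array(pts); m=np.median(pts[:,1]); ok=abs(pts[:,1]-m)<1; f=np.polyfit(pts[ok,0],pts[ok,1],1); print(nm,'offset',m,'slope rad',f[0],ok.sum(),len(ok))
cmp('foot top near (bright->dark)',(-.125,-.007,.022),(-.065,-.007,.022),0,4,-1)
cmp('foot bottom on base',(-.098,-.007,0),(-.035,-.007,0),0,4,1)
cmp('blade front upper',(-.028,-.007,.03),(-.028,-.007,.085),1,4,-1)
E
python3 pit.py
```

```text
19.7 [ 0.5402 -0.1453  0.1167] [ 3.1406 -0.0136 -0.1755] gap x -0.0019 yoff -0.0008 z -0.0001 F base frame [-12.6554   0.3704  17.6333] M [0.2144 2.6371 0.0286] 0.013793470818841913
foot top near (bright->dark) offset 0.24048363637209036 slope rad 0.008711628236047571 19 22
foot bottom on base offset 1.6126021888334208 slope rad 0.02463036616492321 20 23
blade front upper offset -0.26478534941026055 slope rad -0.03108732728933439 16 16
```

```bash
cat >> pit.py <<'E'
cmp('REF base near edge',(-.09,-.1187,0),(.09,-.1187,0),0,4,-1)
cmp('REF base near bottom',(-.09,-.1187,-.03),(.09,-.1187,-.03),0,4,1)
cmp('REF block front vert',(0,-.03,.01),(0,-.03,.065),1,4,1)
cmp('REF block rear vert',(.04,-.03,.01),(.04,-.03,.065),1,4,-1)
cmp('foot bottom dark',(-.098,-.007,0),(-.035,-.007,0),0,4,-1)
cmp('foot bottom over bench',(-.128,-.007,0),(-.102,-.007,0),0,3,1)
for r in range(272,284): print(r,g[r,242:296:3])
print(P(-.13,-.007,0),P(-.1,-.007,0),P(0,-.007,0),P(-.028,-.007,.03),P(-.13,-.007,.022))
E
python3 pit.py
```

```text
foot top near (bright->dark) offset 0.2385709548482282 slope rad 0.007499637135796247 19 22
foot bottom on base offset 1.6019289540222417 slope rad 0.03322620550724541 21 23
blade front upper offset -0.2935933566085964 slope rad -0.029504570315595002 16 16
REF base near edge offset 0.3242122612798255 slope rad -0.008208884292043864 77 78
REF base near bottom offset 1.2024335066457184 slope rad -0.0013931068706227912 41 77
REF block front vert offset -0.17786009316381524 slope rad -0.002271931435897749 17 17
REF block rear vert offset -2.3100080182165073 slope rad 0.1309898576160646 7 16
foot bottom dark offset -2.230864841442667 slope rad 0.026105864903215276 21 23
foot bottom over bench offset -0.3907462024901349 slope rad -0.020856894997298297 7 8
272 [175 175 145 105  92 126 127 127 126 126 125 125 122 119  89  90  84  81]
273 [175 175 119  83  84  87  88  88  88  87  87  88  87  87  83  83  81  81]
274 [176 175 116  81  82  82  82  83  82  82  82  81  82  81  82  82  77  82]
275 [175 176 121  80  81  81  82  82  82  81  83  83  82  83  83  82  76  81]
276 [175 176 122  81  82  81  82  82  83  82  83  83  82  83  83  82  76  82]
277 [176 176 122  80  79  81  80  80  80  80  80  80  79  81  80  81  77  83]
278 [176 175 124  86  79  86  86  78  78  78  78  79  78  78  77  83  79  86]
279 [175 176 145 126  82 130 126  69  70  73  74  75  74  75  74  77  75  79]
280 [176 175 168 159 100 165 159  75  76  77  78  78  78  74  73  74  73  74]
281 [175 175 175 168 109 175 168 111 112 112 112 112 113  87  74  74  72  73]
282 [175 175 175 170 130 175 170 123 125 125 123 125 126 111  74  73  73  73]
283 [175 176 175 174 163 176 170 124 127 125 125 126 127  99  73  73  74  74]
[248.1245 279.5533] [260.555  279.3567] [301.8464 278.7038] [290.4562 268.7076] [247.8282 272.1009]
```

```bash
cat > pit2.py <<'E'
from fit import *
a=-.1754;R=np.array([[np.cos(a),-np.sin(a),0],[np.sin(a),np.cos(a),0],[0,0,1]])
def pitch(img,S,h,nm):
    g=cv2.cvtColor(img,cv2.COLOR_BGR2GRAY)
    out=[]
    for A,B,k,sg in(((-.112,-.007,.022),(-.062,-.007,.022),0,-1),((-.028,-.007,.032),(-.028,-.007,.078),1,-1)):
        p,q=[proj(S,h+R@np.array(u)) for u in(A,B)];pts=[];lo,hi=sorted((p[k],q[k]))
        for j in range(int(lo)+1,int(hi)):
            e=p[1-k]+(q[1-k]-p[1-k])*(j-p[k])/(q[k]-p[k]);c=int(round(e));r=edge(g,[j],c-4,c+5,k,sg)[0];pts.append((j,r[1-k]-e))
        pts=np.array(pts);m=np.median(pts[:,1]);ok=abs(pts[:,1]-m)<.8;out+=[round(m,2),round(np.polyfit(pts[ok,0],pts[ok,1],1)[0],4),(ok.sum(),len(ok))]
    print(nm,'foot top:',out[:3],'blade front:',out[3:])
if __name__=='__main__':
    S=snap('side','cur.png')
    H=lambda x,y,z:np.array([x,y,z])+R@[.0142,0,-.0868]
    pitch(cv2.imread('pics/s5.png'),S,H(.582,-.2387,.1781),'s5 free');pitch(cv2.imread('pics/s6.png'),S,H(.5826,-.24,.1459),'s6');pitch(cv2.imread('pics/s7.png'),S,H(.6135,-.0673,.1714),'s7 free');pitch(cv2.imread('pics/s9.png'),S,H(.5224,-.1402,.1308),'s9 free')
    pitch(cv2.imread('pics/cur.png'),S,R@[.5695,-.048,.03],'now')
E
python3 pit2.py
```

```text
s5 free foot top: [np.float64(0.6), np.float64(0.0128), (np.int64(22), 22)] blade front: [np.float64(-1.26), np.float64(-0.027), (np.int64(17), 17)]
s6 foot top: [np.float64(0.12), np.float64(-0.0088), (np.int64(22), 22)] blade front: [np.float64(-1.29), np.float64(-0.0082), (np.int64(16), 16)]
s7 free foot top: [np.float64(0.09), np.float64(0.0014), (np.int64(19), 19)] blade front: [np.float64(-0.96), np.float64(-0.0047), (np.int64(15), 15)]
s9 free foot top: [np.float64(-0.08), np.float64(-0.0034), (np.int64(20), 20)] blade front: [np.float64(-0.54), np.float64(-0.0004), (np.int64(7), 16)]
now foot top: [np.float64(0.28), np.float64(0.016), (np.int64(20), 20)] blade front: [np.float64(-0.27), np.float64(-0.0282), (np.int64(16), 16)]
```

The image slopes are noisy, but they suggest the foot may have tipped up a little, because the sideways push acts above the block. I'll back off, bed the square flat on the base with a vertical press, then close on the block with a lighter sideways push.

Emit:
apply_moves([
  [0,0,0,0,0,0.002,0],
  [0,0,0,-0.002,0,0.005,0],
  [0,0,0,-0.005,0.001,0.008,0],
  [0,0,0,-0.006,0.001,0.009,0],
  [0,0,0,-0.006,0.001,0.009,0],
])

```text
time: 20.7
tool_pos: [0.5351, -0.1442, 0.12]
ee_rot: [-3.142, -0.013, -0.176]
wrist_force: [0.2, 0.2, -3.3]
width: 0.014
finger_force: 30.0
```

```bash
python3 st.py
python3 - <<'E'
from pit2 import *
S=snap('side','cur2.png');o=get_obs();pitch(cv2.imread('pics/cur2.png'),S,o['tool_pos']+R@[.0142,0,-.0868],'free')
E
```

```text
20.85 [ 0.5348 -0.1442  0.1196] [-3.1414 -0.012  -0.1756] gap x 0.0035 yoff -0.0006 z 0.0028 F base frame [-0.3369 -0.1732 -2.8902] M [ 0.0421 -0.06    0.0285] 0.013872054342310728
free foot top: [np.float64(0.03), np.float64(0.023), (np.int64(20), 20)] blade front: [np.float64(-1.08), np.float64(-0.0199), (np.int64(15), 15)]
```

Emit:
apply_moves([
  [0,0,0,0,0,-0.002,0],
  [0,0,0,0,0,-0.004,0],
  [0,0,0,0,0,-0.005,0],
  [0,0,0,0,0,-0.006,0],
  [0,0,0,0,0,-0.006,0],
])

```text
time: 21.45
tool_pos: [0.535, -0.1443, 0.1167]
ee_rot: [3.141, -0.014, -0.175]
wrist_force: [-2.7, 1.0, 7.5]
width: 0.0139
finger_force: 30.0
```

```bash
python3 st.py
python3 - <<'E'
from pit2 import *
S=snap('side','cur2.png');o=get_obs();pitch(cv2.imread('pics/cur2.png'),S,o['tool_pos']+R@[.0142,0,-.0868],'bed')
E
```

```text
21.6 [ 0.535  -0.1443  0.1167] [ 3.1412 -0.0139 -0.1755] gap x 0.0034 yoff -0.0007 z -0.0001 F base frame [-3.3776  0.4804  7.5316] M [ 0.2293  0.8553 -0.0057] 0.013988709563303415
bed foot top: [np.float64(0.05), np.float64(0.0222), (np.int64(20), 20)] blade front: [np.float64(-1.14), np.float64(-0.027), (np.int64(15), 15)]
```

Emit:
apply_moves([
  [-0.0017,-0.01,0,0,0,0,0],
  [-0.0035,-0.02,0,0,0,0,0],
  [-0.0035,-0.02,0,0,0,0,0],
  [-0.0035,-0.02,0,0,0,0,0],
  [-0.0035,-0.02,0,0,0,0,0],
])

```text
time: 22.2
tool_pos: [0.5345, -0.1442, 0.1166]
ee_rot: [3.141, -0.033, -0.176]
wrist_force: [-4.2, 0.8, 8.0]
width: 0.014
finger_force: 30.0
```

```bash
python3 st.py
python3 - <<'E'
from pit2 import *
S=snap('side','cur2.png');o=get_obs();pitch(cv2.imread('pics/cur2.png'),S,o['tool_pos']+R@[.0142,0,-.0868],'bed')
E
```

```text
22.35 [ 0.5345 -0.1442  0.1166] [ 3.1413 -0.0331 -0.1756] gap x 0.0038 yoff -0.0007 z -0.0002 F base frame [-4.386   0.3229  7.9439] M [ 0.205   1.1607 -0.0046] 0.013980943169034128
bed foot top: [np.float64(0.01), np.float64(0.0247), (np.int64(20), 20)] blade front: [np.float64(-1.17), np.float64(-0.0162), (np.int64(15), 15)]
```

Emit:
apply_moves([
  [0,0,0,0,0,0.001,0],
  [0,0,0,0,0,0.002,0],
  [0,0,0,0,0,0.003,0],
  [0,0,0,0,0,0.003,0],
  [0,0,0,0,0,0.003,0],
])

```text
time: 22.95
tool_pos: [0.5348, -0.1443, 0.1167]
ee_rot: [-3.142, -0.032, -0.176]
wrist_force: [-0.3, 0.1, 0.0]
width: 0.0136
finger_force: 30.0
```

```bash
python3 st.py
```

```text
23.1 [ 0.5348 -0.1442  0.1167] [-3.1415 -0.0324 -0.1756] gap x 0.0035 yoff -0.0007 z -0.0001 F base frame [-0.6819 -0.036   0.1542] M [ 0.0214  0.2657 -0.0007] 0.013919906163707443
```

Emit:
apply_moves([
  [0,0,0,0,0,0.001,0],
  [0,0,0,0,0,0.002,0],
  [0,0,0,0,0,0.002,0],
  [0,0,0,0,0,0.002,0],
  [0,0,0,0,0,0.002,0],
])

```text
time: 23.65
tool_pos: [0.5347, -0.1442, 0.1188]
ee_rot: [-3.141, -0.032, -0.176]
wrist_force: [-0.4, 0.2, -3.1]
width: 0.0142
finger_force: 30.0
```

```bash
python3 st.py
```

```text
23.8 [ 0.5347 -0.1442  0.1189] [-3.1415 -0.0325 -0.1756] gap x 0.0036 yoff -0.0007 z 0.0021 F base frame [ 0.2714  0.1114 -3.1794] M [ 0.0522 -0.009   0.0121] 0.013671931183061826
```

Emit:
apply_moves([
  [0,0,0,0.001,0,0,0],
  [0,0,0,0.002,0,0,0],
  [0,0,0,0.003,-0.0005,-0.0005,0],
  [0,0,0,0.004,-0.0005,-0.001,0],
  [0,0,0,0.0045,-0.0005,-0.001,0],
])

```text
time: 24.35
tool_pos: [0.5393, -0.1447, 0.1177]
ee_rot: [-3.141, -0.032, -0.176]
wrist_force: [0.1, -0.4, -2.6]
width: 0.0138
finger_force: 30.0
```

```bash
python3 st.py
```

```text
24.5 [ 0.5392 -0.1447  0.1179] [-3.1415 -0.0323 -0.1756] gap x -0.0009 yoff -0.0004 z 0.0011 F base frame [-0.0722  0.2532 -2.7391] M [ 0.0643 -0.0352 -0.014 ] 0.013814434798121179
```

Emit:
apply_moves([
  [0,0,0,0.0005,0,0,0],
  [0,0,0,0.001,0,0,0],
  [0,0,0,0.001,0,0,0],
  [0,0,0,0.001,0,0,0],
  [0,0,0,0.001,0,0,0],
])

```text
time: 25.05
tool_pos: [0.5401, -0.1447, 0.1179]
ee_rot: [-3.141, -0.032, -0.176]
wrist_force: [-0.4, -0.4, -3.2]
width: 0.0142
finger_force: 30.0
```

```bash
python3 st.py
```

```text
25.2 [ 0.5402 -0.1447  0.1179] [-3.1415 -0.0323 -0.1756] gap x -0.0018 yoff -0.0002 z 0.0011 F base frame [-0.672  -0.3522 -2.6531] M [ 0.0431  0.1007 -0.0088] 0.01358170460111931
```

Emit:
apply_moves([
  [0,0,0,0.0005,0,0,0],
  [0,0,0,0.0005,0,-0.001,0],
  [0,0,0,0.0005,0,-0.002,0],
  [0,0,0,0.0005,0,-0.003,0],
  [0,0,0,0.0005,0,-0.003,0],
])

```text
time: 25.75
tool_pos: [0.5403, -0.1447, 0.1167]
ee_rot: [3.141, -0.032, -0.176]
wrist_force: [-5.7, 0.4, 5.6]
width: 0.014
finger_force: 30.0
```

```bash
python3 st.py
```

```text
25.9 [ 0.5403 -0.1446  0.1166] [ 3.1414 -0.0323 -0.1756] gap x -0.0020 yoff -0.0001 z -0.0002 F base frame [-5.8347 -0.3428  5.7923] M [ 0.1136  1.2231 -0.0252] 0.013500365547386406
```

Emit:
apply_moves([
  [0,0,0,0,0,0.0015,0],
  [0,0,0,0,0,0.0027,0],
  [0,0,0,0.0005,0,0.0027,0],
  [0,0,0,0.001,0,0.0027,0],
  [0,0,0,0.001,0,0.0027,0],
])

```text
time: 26.45
tool_pos: [0.5404, -0.1446, 0.1169]
ee_rot: [3.142, -0.029, -0.176]
wrist_force: [-6.5, 0.5, -1.0]
width: 0.0136
finger_force: 30.0
```

```bash
python3 st.py
```

```text
26.6 [ 0.5404 -0.1446  0.1169] [ 3.1416 -0.0287 -0.1757] gap x -0.0020 yoff -0.0001 z 0.0001 F base frame [-5.4749 -0.4844 -0.8151] M [-0.0844  1.1675 -0.0028] 0.013659209499176655
```

Emit:
apply_moves([
  [0,0,0,0,0,-0.001,0],
  [0,0,0,0,0,-0.002,0],
  [0,0,0,0,0,-0.003,0],
  [0,0,0,0,0,-0.004,0],
  [0,0,0,0,0,-0.004,0],
])

```text
time: 27.15
tool_pos: [0.5405, -0.1446, 0.1166]
ee_rot: [3.141, -0.031, -0.176]
wrist_force: [-11.4, 2.7, 11.9]
width: 0.0135
finger_force: 30.0
```

```bash
python3 st.py
python3 - <<'E'
from pit2 import *
S=snap('side','cur2.png');o=get_obs();pitch(cv2.imread('pics/cur2.png'),S,R@[.5695,-.048,.03],'now')
im=cv2.imread('pics/cur2.png')[235:300,235:330];cv2.imwrite('pics/c2z.png',cv2.resize(im,None,fx=8,fy=8,interpolation=cv2.INTER_CUBIC))
E
```

```text
27.3 [ 0.5405 -0.1446  0.1166] [ 3.1411 -0.0307 -0.1756] gap x -0.0021 yoff -0.0001 z -0.0002 F base frame [-11.2559   0.2968  11.6144] M [ 0.1562  2.352  -0.02  ] 0.013828082682099117
now foot top: [np.float64(0.28), np.float64(0.0205), (np.int64(20), 20)] blade front: [np.float64(-0.23), np.float64(0.0039), (np.int64(16), 16)]
```

View pics/c2z.png

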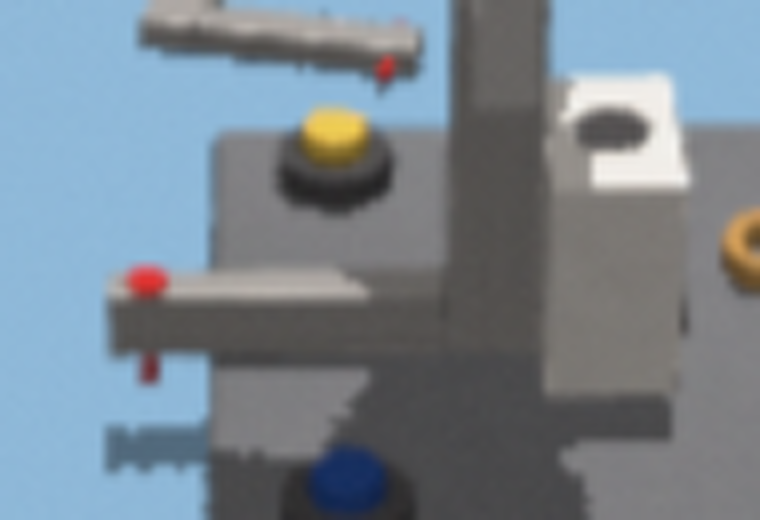

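The square sits flat on the base with its blade upright against the block. I'll trim to a little less sideways push and a little more down, which gives more margin against tipping.

Emit:
apply_moves([
  [0,0,0,0,0,-0.001,0],
  [-0.0003,-0.002,0,-0.0003,0,-0.002,0],
  [-0.0007,-0.004,0,-0.0006,0,-0.002,0],
  [-0.0007,-0.004,0,-0.0006,0,-0.002,0],
  [-0.0007,-0.004,0,-0.0006,0,-0.002,0],
])

```text
time: 27.9
tool_pos: [0.5409, -0.1447, 0.1166]
ee_rot: [3.141, -0.038, -0.175]
wrist_force: [-11.9, 3.1, 16.6]
width: 0.014
finger_force: 30.0
```

```bash
python3 st.py; python3 st.py
python3 - <<'E'
from pit2 import *
S=snap('side','cur3.png');pitch(cv2.imread('pics/cur3.png'),S,R@[.5695,-.048,.03],'now')
E
```

```text
28.05 [ 0.5409 -0.1447  0.1165] [ 3.1411 -0.0381 -0.1755] gap x -0.0026 yoff -0.0001 z -0.0003 F base frame [-11.7317   0.9203  16.2388] M [0.2941 2.409  0.0152] 0.013753996627645123
28.25 [ 0.5409 -0.1447  0.1165] [ 3.1411 -0.038  -0.1754] gap x -0.0026 yoff -0.0001 z -0.0003 F base frame [-11.5908   0.9577  16.6243] M [ 0.2925  2.4112 -0.0183] 0.014123024121856854
now foot top: [np.float64(0.25), np.float64(0.0219), (np.int64(20), 20)] blade front: [np.float64(-0.23), np.float64(0.0072), (np.int64(16), 16)]
```

Emit:
apply_moves([
  [0,0,0,-0.0005,0,0,0],
  [0,0,0,-0.001,0,0,0],
  [0,0,0,-0.0013,0,0,0],
  [0,0,0,-0.0013,0,0,0],
  [0,0,0,-0.0013,0,0,0],
])

```text
time: 28.85
tool_pos: [0.541, -0.1447, 0.1165]
ee_rot: [3.141, -0.041, -0.175]
wrist_force: [-7.1, 2.4, 14.5]
width: 0.0141
finger_force: 30.0
```

```bash
python3 st.py
```

```text
29.0 [ 0.541  -0.1447  0.1165] [ 3.1415 -0.0412 -0.1753] gap x -0.0026 yoff -0.0001 z -0.0003 F base frame [-7.8575  1.5734 14.3005] M [ 0.3364  1.8164 -0.0091] 0.013827996143190899
```

Emit:
apply_moves([
  [0,0,0,-0.0003,0,-0.0005,0],
  [0,0,0,-0.0006,0,-0.001,0],
  [0,0,0,-0.0006,0,-0.001,0],
  [0,0,0,-0.0006,0,-0.001,0],
  [0,0,0,-0.0006,0,-0.001,0],
])

```text
time: 29.55
tool_pos: [0.5411, -0.1448, 0.1165]
ee_rot: [3.141, -0.043, -0.175]
wrist_force: [-7.2, 3.4, 16.9]
width: 0.0138
finger_force: 30.0
```

```bash
python3 st.py
python3 - <<'E'
from pit2 import *
for i in range(3):
    S=snap('side','cur3.png');pitch(cv2.imread('pics/cur3.png'),S,R@[.5695,-.048,.03],'now')
E
python3 st.py
```

```text
29.7 [ 0.5411 -0.1448  0.1165] [ 3.1415 -0.0431 -0.1752] gap x -0.0027 yoff -0.0001 z -0.0003 F base frame [-7.6682  1.7406 16.4543] M [0.4444 1.7816 0.0127] 0.01371899962765387
now foot top: [np.float64(0.22), np.float64(0.0204), (np.int64(20), 20)] blade front: [np.float64(-0.23), np.float64(0.0002), (np.int64(16), 16)]
now foot top: [np.float64(0.23), np.float64(0.0198), (np.int64(20), 20)] blade front: [np.float64(-0.23), np.float64(0.0003), (np.int64(16), 16)]
now foot top: [np.float64(0.22), np.float64(0.0206), (np.int64(20), 20)] blade front: [np.float64(-0.2), np.float64(0.0013), (np.int64(16), 16)]
30.05 [ 0.5411 -0.1448  0.1165] [ 3.1415 -0.0432 -0.1753] gap x -0.0027 yoff -0.0001 z -0.0003 F base frame [-7.8391  1.1549 16.2529] M [0.4484 1.7994 0.017 ] 0.01341994478507285
```

```bash
python3 -c "
from bench import *
print(close_job())"
```

```text
the job is handed in; nothing more can be done
None
```

I pressed both pads right down in order (blue, then yellow). I handed the job in with the square still gripped in the corner, pressed at about 19 N onto the base and 8 N towards the block (the base takes part of that). Side-view edges and force readings point to it sitting flat on both faces, though the foot-edge slope in the images was ambiguous. I saw no other loose thing moved, and the clock stood at about 30 of 56 s.

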